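Close the amber hood over the brass bushing

TASK

Two glue-curing stations stand open. Lower the amber hood of the one that holds the brass bushing, gently by its front bar, until it rests fully closed on its stops, then let go; do not let it drop and do not disturb the bushing. The station with the white cap is not ready: leave its hood open.

Things in the scene. Friction and masses are not known exactly. Their poses are not given: they have to be found in the camera images.
- bush_station_bar (a point): Middle of the dark steel front bar of the hood to close: a level rod 12 mm thick, 100 mm free between its end arms, 39 mm free to the hood's front wall. Axes turn with the hood: y along bar and hinge line, x towards the hood's rear, z out of its roof. Hinge line: 180 mm along +x, 25 mm along -z from here. Closed: x level, bar 62 mm above the bench, only bench below it, roof 30 mm above the bar.
- bush_station_hood (a joint): Opening angle (rad) of the hood over the brass bushing: 0 closed on its two rubber stops, 1.1 to 1.5 at the start, 1.75 fully open. Amber clear box 130 deep, 150 wide, 55 mm high, 0.35 kg, hinged at the rear of a fixed grey base 170 x 190 x 30 mm. Hinge friction 0.15 N m: above about 0.9 rad it stays where it is left, below about 0.7 rad it falls shut if let go.
- cap_station_hood (a joint): opening angle of the same kind of hood on the other, identical station, which holds the white ribbed cap (44 mm across); to be left open, about 1.1 to 1.5 rad at the start.
- bush_centre (a point): Centre of the brass bushing, 24 mm across and 16 mm high, standing loose on the white round pad in the middle of its station's base. Room: a fixed task lamp's long head hangs over the bench's near right corner, slantwise from about x 0.18, y -0.27 to x 0.54, y -0.65 m and 435 to 551 mm above the bench; pass over or round it. The stations stand clear of it.

How it is judged:
By the outcome, as a careful person would: the job done as asked, in the order asked, and still so for the second after the job is handed in, with the robot touching nothing.
It also fails if it takes over 45 s, if anything falls off the work surface, if the arm or the gripper's body presses on something with over 40 N, if the wrist force passes 120 N, or if a joint passes its speed limit or range.

ROBOT

A 6-joint arm with a two-finger parallel gripper is mounted at the origin on a cart in front of the work surface, level with it; the furniture and walls round the work are solid. World frame = base frame: x ahead of the robot, y to its left, z up, the work surface at z = 0. Lengths are in m, angles in degrees, forces in N, time in s.
With the tool pointing down it reaches from about 0.2 to 0.875 m from the base axis. Payload 3.4 kg.
Tool frame: the origin (TCP) lies where the fingers leave the gripper's body, on its centre line; the fingertips stand ahead of it and the grasp point (between the pads) lies 78 mm ahead of it (finger_overhang is the z of the fingertips in the tool frame, in m); z points along the fingers, y is the direction in which the jaws open and shut (so a half turn about z gives the same grasp; the last joint's range is limited). The gripper opens to 94 mm and grips with 3 to 60 N. Pads are 16 mm wide; open, the fingers measure 119 mm over their backs; the gripper's body (75 mm by 177 mm) begins 78 mm behind the grasp point.
Start: joints at [-82.506, 15.808, 86.224, -0, 77.962, -6.933], TCP at [0.143, -0.557, 0.303] pointing down, gripper open.
Joint ranges: [-165.64, 165.64], [-43.16, 119.46], [12.63, 154.43], [-67.54, 247.53], [6.08, 155.33], [-154.97, 154.97]. Speed limits (degrees/s): [147.25, 147.25, 180, 180, 180, 180].

INTERFACE

Orientations are given as [roll, pitch, yaw] about the fixed x, y, z axes, in that order (R = Rz(yaw) Ry(pitch) Rx(roll)).
In Python, from cell import sense, capture, camera_params, finish_job, finger_overhang gives the robot as it stands.
- The arm moves only by the shell command python3 -m creep 'ROWS' [OPENING] [FORCE]. ROWS is JSON, a list of rows, each a list of 2 entries, a list of its own where there are three numbers: the shift along the tool's x, y, z scaled (see below), then the turn, a rotation vector about the tool's x, y, z scaled (see below). A call has 1 to 5 rows; each row shifts and turns the pose as measured when the row begins, along the tool's axes as they then stand; what a row does not reach is not made up. The controller multiplies each number of a shift by 50 mm and each number of a turn by 90 degrees. A row lasts 1/10 s, in which the tool goes at most 50 mm and 8.59 degrees, less where a joint would pass 70% of its speed; a pose out of reach is approached as far as the arm can. A call with a number of a shift or a turn outside -1 to 1 is refused whole. A call with a gripper value outside its range is refused whole. OPENING is the finger opening in mm, from 0 to 94, set as the call begins (- or left out, the last holds). The fingers move at their own pace and stop on an object; FORCE is the grip in N (left out, the last holds). Time passes only in rows, so rows that do not move let the fingers close. It gives the time, the measured TCP pose, the force and the opening at its end, in the units of the state.
- sense(): the state, without advancing time (a new reading comes with each control period).
- capture(name): name is "side" or "top" or "wrist"; returns (picture, depth): 384x512x3 uint8, red, green, blue; 384x512 float32, m along the optical axis (not along the pixel's ray), 0 where there is no reading.
- camera_params(name): a dict with "intrinsics" (3x3 intrinsics, pixels), "R" (3x3) and "t" (3): a world point X has camera coordinates R X + t; the wrist camera has in their place "hand_eye" (4x4, takes a point from camera to tool coordinates, whose origin is the TCP and whose axes are the flange's). Camera axes: x right, y down, z forward; pixel columns grow to the right and rows downward; lengths in m; the calibration is good to about 2 mm. The wrist camera is an equidistant fisheye: a pixel r from the principal point sees the ray r / f radians off the axis. A picture is of the moment at which its call begins: read the wrist's pose just before it. camera_params takes no time and is no camera call.
- finish_job(): hands the job in, once; it reports no verdict.
The state is a dict: "clock": time; "joint_positions": joint angles; "qd": joint speeds; "joint_efforts": joint torques, N m; "position": TCP position; "orientation": TCP orientation; "force": force on the tool from outside, world axes, zero at the start; "moment": the same for the moment, N m; "gripper_width": finger opening in m.
Only numpy, scipy, OpenCV 4.12 (cv2) and the standard library are available. Lean on these libraries where they do the work, as an engineer would, in place of code of your own. Each camera call takes 0.05 s, during which the arm holds its last target. There are 200 camera calls.

## Working session

There is one attempt and no reset: what is moved stays moved. The work goes in short steps, Python scripts to look and compute and a shell command to move; the robot and the scene stay as the last step left them, time stands still between calls to the robot, and variables do not carry over. Pictures are saved under pics/ and viewed, about 8 in all and at most 12, crops included, and the job is handed in when it is done.

```bash
ls; mkdir -p pics; python3 - <<'E'
from cell import *
import cv2,numpy as np
print(sense(),finger_overhang)
for n in("top","side"):
    p,d=capture(n); cv2.imwrite(f"pics/{n}0.png",p[:,:,::-1]); np.save(f"pics/{n}0.npy",d); c=camera_params(n); print(n,{k:np.round(v,4).tolist() if not isinstance(v,str) else v for k,v in c.items()})
a=cv2.imread("pics/top0.png");b=cv2.imread("pics/side0.png")
E
```

```text
pics
{'clock': 0.0, 'joint_positions': array([-8.25057246e+01,  1.58482808e+01,  8.62938347e+01, -3.15872678e-03,
        7.79606904e+01, -6.93221181e+00]), 'qd': array([-0.08402048,  0.05717982, -0.09826681, -0.12238653,  0.02449107,
       -0.04093497]), 'joint_efforts': array([-2.40351226e-03, -4.04585767e+01, -2.37229800e+01,  7.01603224e-02,
        3.46649601e-02, -1.36598801e-04]), 'position': array([ 0.14318904, -0.55649245,  0.30180766]), 'orientation': array([-1.79897573e+02, -9.34267638e-03,  1.44271405e+01]), 'force': array([ 0.11725587, -0.42359422, -0.45185715]), 'moment': array([ 0.0166115 , -0.00152328,  0.01587171]), 'gripper_width': 0.09390293130028644} 0.0972
top {'intrinsics': [[388.241, 0.0, 254.4625], [0.0, 388.241, 201.2075], [0.0, 0.0, 1.0]], 'R': [[-0.3524, -0.9358, 0.0116], [-0.7336, 0.2685, -0.6243], [0.5811, -0.2285, -0.7811]], 't': [0.1792, 0.4738, 0.6122]}
side {'intrinsics': [[435.6699, 0.0, 247.4366], [0.0, 435.6699, 186.2093], [0.0, 0.0, 1.0]], 'R': [[-0.9948, 0.1004, -0.016], [0.0683, 0.5441, -0.8362], [-0.0753, -0.833, -0.5482]], 't': [0.5694, 0.0582, 1.0246]}
```

View pics/top0.png

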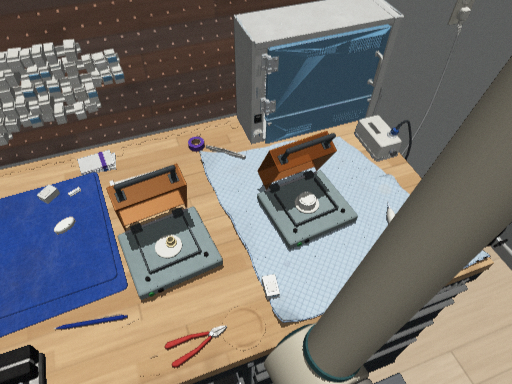

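View pics/side0.png

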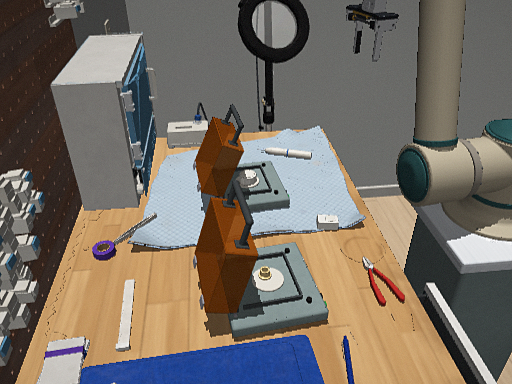

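The bushing station is the left one in the top view (bushing at about 171,243) and the nearer one in the side view (265,272). The white cap is in the other station. I'll enlarge both views to measure.

```bash
python3 - <<'E'
import cv2,numpy as np
a=cv2.imread("pics/top0.png")[155:305,100:230];b=cv2.imread("pics/side0.png")[165:340,190:340]
cv2.imwrite("pics/c1.png",np.hstack([cv2.resize(a,None,fx=3,fy=3,interpolation=2)[:450],cv2.resize(b,None,fx=2.6,fy=2.571,interpolation=2)[:450]]))
E
```

```text
(no output)
```

View pics/c1.png

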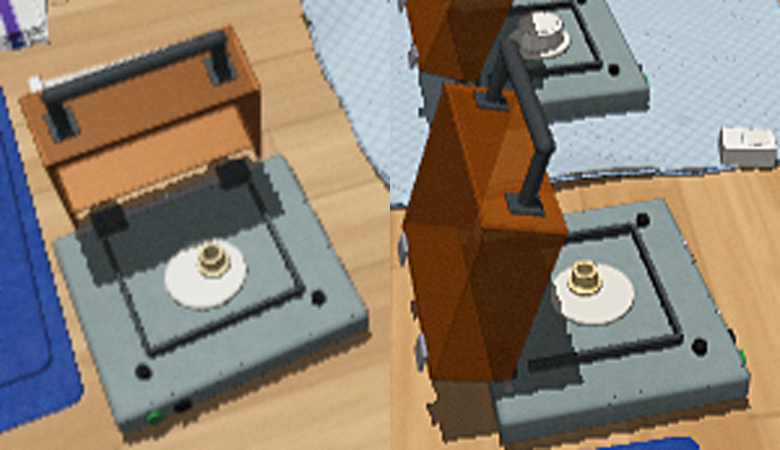

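```bash
cat > h.py <<'E'
import numpy as np
from cell import *
def ray(n,u,v):
    c=camera_params(n);K=np.array(c["intrinsics"]);R=np.array(c["R"]);t=np.array(c["t"])
    d=R.T@np.linalg.solve(K,[u,v,1]);return -R.T@t,d/np.linalg.norm(d)
def tri(a,b):
    o1,d1=ray("top",*a);o2,d2=ray("side",*b)
    s=np.linalg.lstsq(np.c_[d1,-d2],o2-o1,rcond=None)[0]
    p,q=o1+s[0]*d1,o2+s[1]*d2;return (p+q)/2,np.linalg.norm(p-q)
def plane(n,uv,z):
    o,d=ray(n,*uv);return o+d*(z-o[2])/d[2]
E
python3 - <<'E'
from h import *
T=lambda x,y:(100+(x-.5)/3,155+(y-.5)/3)
S=lambda x,y:((x-390)/2.6+190,y/2.571+165)
L,_=tri(T(52,90),S(545,142));R,_2=tri(T(222,40),S(512,45));B=tri(T(213,258),S(585,277))
print(L,_,R,_2,np.linalg.norm(L-R),(L+R)/2,B)
for p in [(55,240),(122,420),(368,320),(283,155)]: print(plane("top",T(*p),.03))
for p in [(748,378),(502,415),(663,200)]: print(plane("side",S(*p),.03))
d=np.load("pics/top0.npy"); o,r=ray("top",145,176)
K=camera_params("top")
for uv in [(145,176),(146,177),(171,239)]:
    o,r=ray("top",*uv); z=d[uv[1],uv[0]]; c=np.array(K["R"])[2]@r; print(uv,z,o+r*z/c)
E
```

```text
[0.59116059 0.2471987  0.21843183] 0.0017624405374842582 [0.60089922 0.13696345 0.21549585] 7.44458277041142e-05 0.11070353188940969 [0.5960299  0.19208107 0.21696384] (array([0.5572544 , 0.18085316, 0.04062025]), np.float64(0.0002247197852281134))
[0.62184936 0.28934888 0.03      ]
[0.45772871 0.26839777 0.03      ]
[0.47374906 0.08773951 0.03      ]
[0.64162704 0.10584546 0.03      ]
[0.46202086 0.27575086 0.03      ]
[0.62481852 0.28745    0.03      ]
[0.48296766 0.09207677 0.03      ]
(145, 176) 0.7397335 [0.59355676 0.19361856 0.22164313]
(146, 177) 0.7425358 [0.59352006 0.19239261 0.21838681]
(171, 239) 0.86483234 [0.56127965 0.17934698 0.04164959]
```

Bar middle is at about (0.596, 0.192, 0.217), with the station yaw near 5°. A vertical tool with its jaws across the bar clears the hood over the whole arc. First I lift above the lamp.

```bash
python3 -m creep '[[[0,0,-0.9],[0,0,0]],[[0,0,-1],[0,0,0]],[[0,0,-1],[0,0,0]],[[0,0,-1],[0,0,0]],[[0,0,-1],[0,0,0]]]' 50
python3 -m creep '[[[0,0.5,-0.8],[0,0,0]],[[0,-0.7,-0.7],[0,0,0]],[[0,-0.8,-0.6],[0,0,0]],[[0,-0.8,-0.6],[0,0,0]],[[0,-0.5,-0.5],[0,0,0]]]'; python3 -c "
from cell import *;print(sense())"
```

```text
clock: 0.6
position: [0.143, -0.5554, 0.5415]
orientation: [-178.4, -0.2, 14.4]
force: [-0.5, -0.6, -0.2]
gripper_width: 0.0575
clock: 1.1
position: [0.1161, -0.4572, 0.7017]
orientation: [-178.0, -0.2, 14.4]
force: [0.3, 0.7, 1.2]
gripper_width: 0.0501
{'clock': 1.1, 'joint_positions': array([-8.41703189e+01,  1.15836899e+01,  3.57474137e+01, -8.50758067e-02,
        1.34704756e+02, -8.66374985e+00]), 'qd': array([ -4.39523485,  -6.54573418, -30.172497  ,  -0.22276585,
        37.95168521,  -4.45516959]), 'joint_efforts': array([  0.32363333, -30.17686129, -18.44215035,   0.0464583 ,
        -0.32111289,   0.05239849]), 'position': array([ 0.11612601, -0.45716289,  0.70171868]), 'orientation': array([-177.97796563,   -0.24476281,   14.43033898]), 'force': array([0.34954577, 0.73578139, 1.15773292]), 'moment': array([-0.04191426, -0.02923193,  0.00648407]), 'gripper_width': 0.050067215591370534}
```

```bash
python3 -m creep '[[[0.7,-0.05,0],[0,0,-0.05]],[[0.9,-0.05,0],[0,0,-0.065]],[[0.95,-0.05,0],[0,0,-0.067]],[[0.95,-0.05,0],[0,0,-0.067]],[[0.95,-0.05,0],[0,0,-0.067]]]'
python3 -m creep '[[[0.95,-0.05,0],[0,0,-0.067]],[[0.95,-0.05,0],[0,0,-0.067]],[[0.95,-0.05,0],[0,0,-0.067]],[[0.95,-0.05,0],[0,0,-0.067]],[[0.95,-0.05,0],[0,0,-0.067]]]'
```

```text
clock: 1.6
position: [0.3105, -0.3473, 0.7068]
orientation: [-178.6, -0.9, 43.1]
force: [0.1, 0.2, 0.1]
gripper_width: 0.05
clock: 2.1
position: [0.4412, -0.1411, 0.7072]
orientation: [-178.9, -1.7, 74.5]
force: [0.7, -1.1, 0.3]
gripper_width: 0.0496
```

```bash
python3 -m creep '[[[0.75,0.1,0.3],[0,0,-0.05]],[[0.75,0.15,0.4],[0,0,-0.05]],[[0.7,0.2,0.5],[0,0,-0.05]],[[0.7,0.2,0.5],[0,0,-0.05]],[[0.7,0.2,0.5],[0,0,-0.04]]]'
python3 -m creep '[[[0.65,0.2,0.5],[0,0,0]],[[0.6,0.2,0.5],[0,0,0]],[[0.6,0.2,0.5],[0,0,0]],[[0.4,0.1,0.4],[0,0,0]],[[0,0,0],[0,0,0]]]'
python3 - <<'E'
from h import *
import cv2
s=sense();print(s["position"],s["orientation"],s["joint_positions"]);p,d=capture("wrist");cv2.imwrite("pics/w1.png",p[:,:,::-1]);np.save("pics/w1.npy",d);np.savez("pics/w1.npz",p=s["position"],o=s["orientation"])
print({k:np.round(v,4).tolist() if not isinstance(v,str) else v for k,v in camera_params("wrist").items()})
E
```

```text
clock: 2.6
position: [0.5048, 0.0461, 0.5993]
orientation: [-179.8, -1.9, 97.2]
force: [0.9, -0.5, 0.3]
gripper_width: 0.0501
clock: 3.1
position: [0.5234, 0.1746, 0.4974]
orientation: [-179.1, -1.9, 97.7]
force: [-0.4, -0.2, 0.5]
gripper_width: 0.0501
[0.5234078  0.17464338 0.49736453] [-179.13931814   -1.94189659   97.66568655] [ 10.16652664  11.55610227  65.3509204    2.03672979 103.86016209
   2.96096621]
{'intrinsics': [[297.3186, 0.0, 255.7869], [0.0, 297.3186, 196.5036], [0.0, 0.0, 1.0]], 'hand_eye': [[0.0005, -0.9724, -0.2333, 0.0666], [1.0, 0.0005, 0.0001, -0.0002], [-0.0, -0.2333, 0.9724, -0.082], [0.0, 0.0, 0.0, 1.0]]}
```

View pics/w1.png

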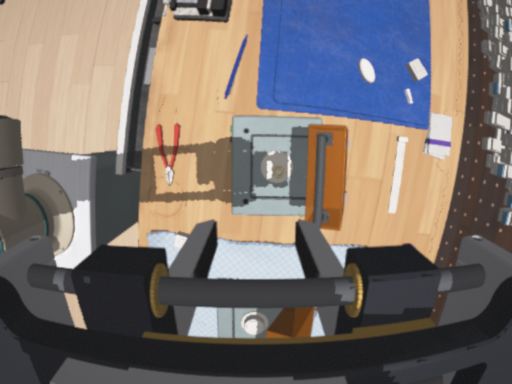

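The wrist view shows the base (232–323, 115–215), the bushing near (279,172), and the bar from (325,137) to (320,217). I'll locate the bar and the base front edge from depth.

```bash
cat >> h.py <<'E'
from scipy.spatial.transform import Rotation as Ro
def wray(u,v,pos,o):
    c=camera_params("wrist");K=np.array(c["intrinsics"]);H=np.array(c["hand_eye"])
    x=np.array([(u-K[0,2]),(v-K[1,2])]);r=np.linalg.norm(x);th=r/K[0,0]
    d=np.array([*(x/r*np.sin(th)),np.cos(th)]);R=Ro.from_euler("xyz",o,degrees=True).as_matrix()
    return R,H,d,pos
def wpt(u,v,z,pos,o):
    R,H,d,pos=wray(u,v,pos,o);X=d*z/d[2];return R@(H[:3,:3]@X+H[:3,3])+pos
def wplane(u,v,h,pos,o):
    R,H,d,pos=wray(u,v,pos,o);c=R@H[:3,3]+pos;w=R@H[:3,:3]@d;return c+w*(h-c[2])/w[2]
E
python3 - <<'E'
from h import *
import cv2
d=np.load("pics/w1.npy");z=np.load("pics/w1.npz");p,o=z["p"],z["o"];im=cv2.imread("pics/w1.png")
for v in (140,150,160,170,180,190,200,210):
    row=d[v,305:350];P=[wpt(u,v,d[v,u],p,o) for u in range(310,335)]
    P=np.array(P);k=P[:,2]>P[:,2].max()-.006;print(v,np.where(k)[0]+310,P[k].mean(0).round(4))
for u,v in [(232,115),(232,214),(300,117),(300,216)]: print(u,v,wplane(u,v,.03,p,o))
print(wplane(279,172,.046,p,o))
q=im[100:240,215:365];cv2.imwrite("pics/w1c.png",cv2.resize(q,None,fx=4,fy=4,interpolation=2))
E
```

```text
140 [330] [0.5159 0.238  0.5816]
150 [316] [0.5159 0.238  0.5816]
160 [316 317 318 319 320 321 322 323 324 325] [0.5931 0.2206 0.2206]
170 [315 316 317 318 319 320 321 322 323 324] [0.5938 0.2082 0.2211]
180 [315 316 317 318 319 320 321 322 323 324] [0.596  0.1958 0.2206]
190 [315 316 317 318 319 320 321 322 323] [0.5975 0.1833 0.2207]
200 [315 316 317 318 319 320 321 322] [0.599  0.1708 0.2215]
210 [314 315 316 317 318 319 320 321 322] [0.6008 0.1578 0.221 ]
232 115 [0.45881194 0.27113558 0.03      ]
232 214 [0.48210276 0.08485097 0.03      ]
300 117 [0.58359565 0.28494014 0.03      ]
300 216 [0.61265835 0.09886517 0.03      ]
[0.55826858 0.17923863 0.046     ]
```

View pics/w1c.png

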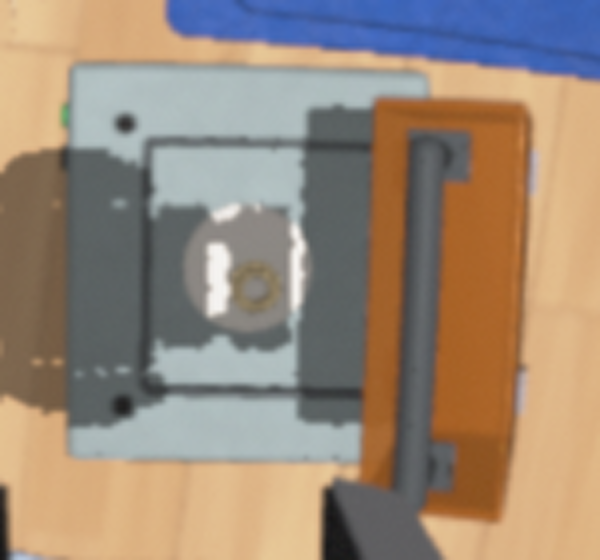

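```bash
python3 - <<'E'
from h import *
d=np.load("pics/w1.npy");z=np.load("pics/w1.npz");p,o=z["p"],z["o"]
P=np.array([wpt(u,v,d[v,u],p,o) for v in range(140,205) for u in range(329,342)])
for _ in range(4):
    c=np.median(P,0) if _==0 else P.mean(0); n=np.linalg.svd(P-c)[2][2];n*=np.sign(n[2]);r=(P-c)@n
    P=P[abs(r)<max(.004,0)] if _ else P[np.linalg.norm(P-c,axis=1)<.06]
print(len(P),c,n)
e=np.array([np.cos(np.radians(7)),np.sin(np.radians(7)),0]);th=np.arctan2(n[2],-n@e);print(np.degrees(th))
bar=np.array([.5967,.192,.2155]);print("dist wall",(bar-c)@n)
for t in (th,np.radians(71.3)):
    A=t+np.arctan2(25,180);print("hinge",bar+e*.1817*np.cos(A)-[0,0,.1817*np.sin(A)])
s=sense();R=Ro.from_euler("xyz",s["orientation"],degrees=True)
Rt=Ro.from_euler("xyz",[180,0,97],degrees=True)
print((R.inv()*Rt).as_rotvec(degrees=True)/90, R.inv().apply(bar+[0,0,.078+.06]-s["position"])/.05)
E
```

```text
839 [0.6256855  0.20496539 0.17849704] [-0.28905635 -0.03673013  0.95660719]
73.05951127895129
dist wall 0.044251962821646014
hinge [0.62501587 0.19547675 0.03605359]
hinge [0.63047126 0.19614659 0.03701415]
[-0.00835139 -0.02100249  0.00686617] [0.07622895 1.53470179 2.89121012]
```

```bash
python3 -m creep '[[[0.02,0.31,0.5],[-0.008,-0.021,0.007]],[[0.02,0.32,0.55],[0,0,0]],[[0.02,0.32,0.55],[0,0,0]],[[0.02,0.3,0.5],[0,0,0]],[[0,0.1,0.2],[0,0,0]]]'
python3 - <<'E'
from h import *
s=sense();R=Ro.from_euler("xyz",s["orientation"],degrees=True)
Rt=Ro.from_euler("xyz",[180,0,97],degrees=True)
print(s["orientation"],(R.inv()*Rt).as_rotvec(degrees=True)/90, R.inv().apply(np.array([.5967,.192,.2155])+[0,0,.078]-s["position"])/.05)
E
```

```text
clock: 3.65
position: [0.5942, 0.1813, 0.3901]
orientation: [179.1, 0.3, 96.7]
force: [-0.1, -0.3, 0.5]
gripper_width: 0.05
[179.12267265   0.2508554   96.69614987] [ 0.00974065  0.00281307 -0.0033547 ] [0.21438307 0.04573002 1.93165902]
```

```bash
python3 -m creep '[[[0.2,0.05,0.3],[0.01,0.003,-0.003]],[[0,0,0.5],[0,0,0]],[[0,0,0.3],[0,0,0]],[[0,0,0],[0,0,0]]]'
python3 - <<'E'
from h import *
import cv2
s=sense();R=Ro.from_euler("xyz",s["orientation"],degrees=True)
Rt=Ro.from_euler("xyz",[180,0,97],degrees=True)
print(s["orientation"],(R.inv()*Rt).as_rotvec(degrees=True)/90, R.inv().apply(np.array([.5967,.192,.2155])+[0,0,.078]-s["position"])/.05)
p,d=capture("side");cv2.imwrite("pics/s2.png",cv2.resize(p[100:340,130:390,::-1],None,fx=2.4,fy=2.4))
E
```

```text
clock: 4.05
position: [0.5969, 0.1904, 0.3357]
orientation: [179.9, -0.1, 96.8]
force: [-0.4, -0.4, 0.0]
gripper_width: 0.0501
[ 1.79939986e+02 -8.07527616e-02  9.67942338e+01] [ 0.00066844 -0.00089605 -0.00228676] [ 0.03043105 -0.00214385  0.84501614]
```

View pics/s2.png

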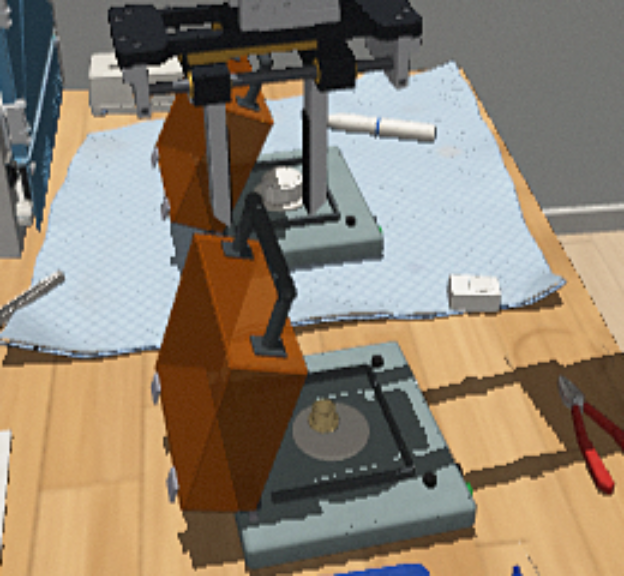

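The open fingers (tips near 220,225 and 315,215) straddle the bar (middle near 270,245). Descend and close gently.

```bash
python3 -m creep '[[[0.03,0,0.3],[0,0,-0.002]],[[0,0,0.3],[0,0,0]],[[0,0,0.25],[0,0,0]],[[0,0,0],[0,0,0]]]'
python3 -m creep '[[[0,0,0],[0,0,0]],[[0,0,0],[0,0,0]],[[0,0,0],[0,0,0]],[[0,0,0],[0,0,0]],[[0,0,0],[0,0,0]]]' 5 10
python3 -m creep '[[[0,0,0],[0,0,0]],[[0,0,0],[0,0,0]]]'
```

```text
clock: 4.5
position: [0.5993, 0.1928, 0.3004]
orientation: [179.2, -0.2, 97.0]
force: [0.5, -0.3, -0.2]
gripper_width: 0.0502
clock: 5.0
position: [0.6003, 0.193, 0.3045]
orientation: [178.9, -0.2, 97.0]
force: [-0.3, -0.1, 0.5]
gripper_width: 0.0136
clock: 5.2
position: [0.6003, 0.193, 0.3046]
orientation: [178.9, -0.2, 97.0]
force: [-0.7, -0.0, 0.2]
gripper_width: 0.0114
```

Held, but the grip is about 11 mm high on the pads. I'll reopen a little, lower and regrip.

```bash
python3 -m creep '[[[0,0,0],[0,0,0]],[[0,0,0],[0,0,0]],[[0,0,0.12],[0.012,0,0]],[[0,0,0.15],[0,0,0]],[[0,0,0],[0,0,0]]]' 24
python3 -m creep '[[[0,0,0],[0,0,0]],[[0,0,0],[0,0,0]],[[0,0,0],[0,0,0]],[[0,0,0],[0,0,0]]]' 5 12
```

```text
clock: 5.7
position: [0.6007, 0.1931, 0.2898]
orientation: [-180.0, -0.2, 97.0]
force: [-0.1, -0.2, -0.2]
gripper_width: 0.024
clock: 6.1
position: [0.6008, 0.1931, 0.289]
orientation: [-179.9, -0.2, 97.0]
force: [0.4, -0.2, -0.1]
gripper_width: 0.0117
```

```bash
cat > nxt.py <<'E'
from h import *
import sys
s=sense();p=s["position"];e=np.array([.9925,.1219,0]);H=np.array([.6255,.1955,.0365]);r=.1817
off=float(sys.argv[2]) if len(sys.argv)>2 else .0725
x=-(p-H)@e; zz=p[2]-off-.0365; A=np.degrees(np.arctan2(zz,x))
R=Ro.from_euler("xyz",s["orientation"],degrees=True)
print("A",A.round(2),"r",np.hypot(x,zz).round(4),"F along e,z",(s["force"]@e).round(2),s["force"][2].round(2),"w",s["gripper_width"].round(4),"t",s["clock"],"lat",((p-H)@[-.1219,.9925,0]).round(4))
B=np.radians(float(sys.argv[1]));tgt=H-e*r*np.cos(B)+[0,0,r*np.sin(B)+off]
print("units",(R.inv().apply(tgt-p-0*e)/.05).round(3),"turn",((R.inv()*Ro.from_euler("xyz",[180,0,97],degrees=True)).as_rotvec(degrees=True)/90).round(4))
E
python3 -m creep '[[[0,-0.1,0.02],[0,0,0]],[[0,-0.15,0.03],[0,0,0]],[[0,-0.15,0.04],[0,0,0]],[[0,-0.15,0.04],[0,0,0]],[[0,0,0],[0,0,0]]]'; python3 nxt.py 62
```

```text
clock: 6.6
position: [0.5723, 0.1897, 0.2832]
orientation: [179.8, -0.2, 97.0]
force: [-0.2, -0.2, -1.8]
gripper_width: 0.0113Traceback (most recent call last):
  File "nxt.py", line 7, in <module>
    print("A",A.round(2),"r",np.hypot(x,zz).round(4),"F along e,z",(s["force"]@e).round(2),s["force"][2].round(2),"w",s["gripper_width"].round(4),"t",s["clock"],"lat",((p-H)@[-.1219,.9925,0]).round(4))
                                                                                                                      ^^^^^^^^^^^^^^^^^^^^^^^^
AttributeError: 'float' object has no attribute 'round'
```

```bash
sed -i 's/s\["gripper_width"\].round(4)/s["gripper_width"]/' nxt.py; python3 nxt.py 60
```

```text
A 72.92 r 0.1822 F along e,z -0.2 -1.76 w 0.01129341716746413 t 6.6 lat 0.0007
units [-0.015 -0.748  0.334] turn [ 0.0027 -0.0024 -0.0004]
```

```bash
python3 -m creep '[[[0,-0.15,0.05],[0.002,0,0]],[[0,-0.19,0.075],[0,0,0]],[[0,-0.19,0.09],[0,0,0]],[[0,-0.18,0.1],[0,0,0]],[[0,-0.04,0.02],[0,0,0]]]'; python3 nxt.py 50
```

```text
clock: 7.1
position: [0.5317, 0.1849, 0.2649]
orientation: [179.9, -0.2, 97.0]
force: [2.5, 1.1, -1.6]
gripper_width: 0.0117
A 58.81 r 0.1823 F along e,z 2.58 -1.64 w 0.011738939901048595 t 7.1 lat 0.0009
units [-0.02  -0.448  0.334] turn [ 0.001  -0.0026 -0.0003]
```

```bash
python3 -m creep '[[[0,-0.14,0.09],[0,0,0]],[[0,-0.15,0.11],[0,0,0]],[[0,-0.15,0.12],[0,0,0]],[[0,-0.14,0.13],[0,0,0]],[[0,-0.04,0.04],[0,0,0]]]'; python3 nxt.py 34
```

```text
clock: 7.6
position: [0.4979, 0.181, 0.2381]
orientation: [179.9, -0.2, 97.0]
force: [2.0, 0.5, -0.8]
gripper_width: 0.0116
A 45.17 r 0.1821 F along e,z 2.04 -0.79 w 0.011588023317577714 t 7.6 lat 0.0011
units [-0.025 -0.445  0.55 ] turn [ 0.0009 -0.0027 -0.0003]
```

```bash
python3 -m creep '[[[-0.01,-0.11,0.1],[0,0,0]],[[0,-0.1,0.12],[0,0,0]],[[0,-0.09,0.13],[0,0,0]],[[0,-0.09,0.13],[0,0,0]],[[0,-0.03,0.05],[0,0,0]]]'; python3 nxt.py 24
```

```text
clock: 8.1
position: [0.4752, 0.1782, 0.2092]
orientation: [179.9, -0.3, 97.0]
force: [0.5, 0.6, 1.1]
gripper_width: 0.0117
A 33.53 r 0.1815 F along e,z 0.52 1.1 w 0.011671599092351916 t 8.1 lat 0.0011
units [-0.026 -0.294  0.526] turn [ 0.0006 -0.0033 -0.0005]
```

```bash
python3 -m creep '[[[-0.01,-0.07,0.1],[0,0.002,0]],[[0,-0.07,0.12],[0,0,0]],[[0,-0.06,0.12],[0,0,0]],[[0,-0.06,0.12],[0,0,0]],[[0,-0.02,0.05],[0,0,0]]]'; python3 nxt.py 15
```

```text
clock: 8.6
position: [0.4605, 0.1762, 0.1815]
orientation: [179.9, -0.5, 96.9]
force: [1.2, 2.0, 0.4]
gripper_width: 0.0114
A 23.6 r 0.1812 F along e,z 1.39 0.41 w 0.01141854786676624 t 8.6 lat 0.0009
units [-0.024 -0.189  0.51 ] turn [ 0.0012 -0.0057 -0.0006]
```

```bash
python3 -m creep '[[[-0.01,-0.05,0.1],[0.001,-0.004,0]],[[0,-0.04,0.11],[0,0,0]],[[0,-0.04,0.11],[0,0,0]],[[0,-0.03,0.1],[0,0,0]],[[0,-0.01,0.04],[0,0,0]]]'; python3 nxt.py 7.9
```

```text
clock: 9.1
position: [0.4522, 0.1755, 0.1567]
orientation: [179.9, -0.2, 96.9]
force: [0.3, 2.3, -0.6]
gripper_width: 0.0113
A 15.28 r 0.1808 F along e,z 0.56 -0.56 w 0.0113357394408712 t 9.1 lat 0.0013
units [-0.028 -0.112  0.453] turn [ 0.0013 -0.0024 -0.0007]
```

Now the last 7°, slowly, watching for the upward force at the stops.

```bash
python3 -m creep '[[[-0.01,-0.02,0.07],[0,0,0]],[[0,-0.02,0.07],[0,0,0]],[[0,-0.02,0.07],[0,0,0]],[[0,-0.01,0.06],[0,0,0]],[[0,0,0.03],[0,0,0]]]'; python3 nxt.py 7.9
```

```text
clock: 9.6
position: [0.449, 0.1751, 0.1406]
orientation: [179.8, -0.3, 96.9]
force: [0.7, 2.8, 0.0]
gripper_width: 0.0113
A 10.08 r 0.1805 F along e,z 1.02 0.04 w 0.011253702221468934 t 9.6 lat 0.0012
units [-0.025 -0.046  0.132] turn [ 0.002 -0.003 -0.001]
```

```bash
python3 -m creep '[[[0,-0.01,0.05],[0,0,0]],[[0,-0.01,0.05],[0,0,0]],[[0,0,0.04],[0,0,0]],[[0,0,0.03],[0,0,0]]]'; python3 nxt.py 7.9
```

```text
clock: 10.0
position: [0.4486, 0.1748, 0.1377]
orientation: [179.7, -0.2, 96.9]
force: [-2.3, 1.7, 11.4]
gripper_width: 0.0113
A 9.17 r 0.1804 F along e,z -2.11 11.39 w 0.011335252760534134 t 10.0 lat 0.001
units [-0.021 -0.037  0.075] turn [ 0.0037 -0.0026 -0.0006]
```

```bash
python3 -m creep '[[[0,0,0.03],[0,0,0]],[[0,0,0.03],[0,0,0]],[[0,0,0],[0,0,0]]]'; python3 nxt.py 7.9; python3 - <<'E'
from h import *
import cv2
p,d=capture("side");cv2.imwrite("pics/s3.png",cv2.resize(p[160:360,150:400,::-1],None,fx=3,fy=3,interpolation=2))
E
```

```text
clock: 10.3
position: [0.4484, 0.1748, 0.1382]
orientation: [179.6, -0.2, 97.0]
force: [2.2, 2.8, -4.2]
gripper_width: 0.0117
A 9.3 r 0.1806 F along e,z 2.5 -4.22 w 0.011684939444601536 t 10.3 lat 0.0011
units [-0.022 -0.035  0.084] turn [ 0.0048 -0.0026 -0.0004]
```

View pics/s3.png

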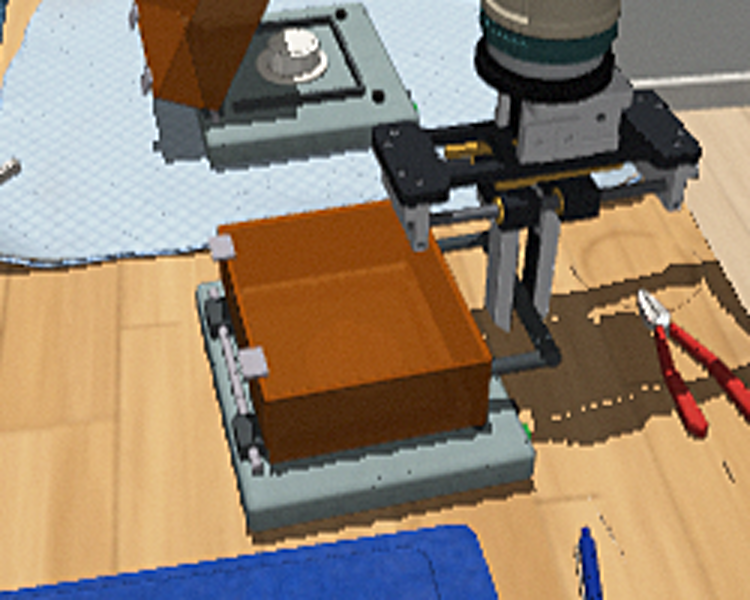

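```bash
python3 -m creep '[[[0,0,0.05],[0,0,0]],[[0,0,0.05],[0,0,0]],[[0,0,0.05],[0,0,0]]]' - 20; python3 nxt.py 7.9; python3 - <<'E'
from h import *
c=camera_params("top");K=np.array(c["intrinsics"]);Rm=np.array(c["R"]);t=np.array(c["t"])
_,d=capture("top")
vs,us=np.mgrid[150:320,80:260];z=d[vs,us]
X=np.linalg.solve(K,np.stack([us*z,vs*z,z]).reshape(3,-1)).T;W=(X-t)@Rm
e=np.array([.9925,.1219]);f=np.array([-.1219,.9925]);q=W[:,:2]-[.6255,.1955];lx=-q@e;ly=q@f
m=(lx>.02)&(lx<.12)&(abs(ly)<.06)&(W[:,2]>.06)&(W[:,2]<.13)
A=np.c_[lx[m],ly[m],np.ones(m.sum())];co=np.linalg.lstsq(A,W[m,2],rcond=None)[0];r=W[m,2]-A@co
k=abs(r)<.005;co=np.linalg.lstsq(A[k],W[m,2][k],rcond=None)[0];print(m.sum(),k.sum(),co,"deg",np.degrees(np.arctan(co[0])))
E
```

```text
clock: 10.65
position: [0.4484, 0.1748, 0.1374]
orientation: [179.5, -0.2, 97.0]
force: [-5.4, 0.6, 24.3]
gripper_width: 0.0114
A 9.05 r 0.1805 F along e,z -5.24 24.25 w 0.011391381703540072 t 10.65 lat 0.0011
units [-0.022 -0.034  0.068] turn [ 0.0055 -0.0024 -0.    ]
0 0 [0. 0. 0.] deg 0.0
```

The stops are firm: pressing 1 mm raised the force to 24 N. Release, then rise straight up.

```bash
python3 -m creep '[[[0,0,0],[0,0,0]],[[0,0,0],[0,0,0]],[[0,0,0],[0,0,0]],[[0,0,0],[0,0,0]]]' 34
python3 -m creep '[[[0,0,-0.2],[0,0,0]],[[0,0,-0.4],[0,0,0]],[[0,0,-0.6],[0,0,0]],[[0,0,-0.8],[0,0,0]],[[0,0,-0.8],[0,0,0]]]'
python3 -m creep '[[[0,-0.3,-0.6],[0,0,0]],[[0,-0.4,-0.6],[0,0,0]],[[0,-0.4,-0.5],[0,0,0]],[[0,-0.2,-0.2],[0,0,0]],[[0,0,0],[0,0,0]]]'
python3 - <<'E'
from h import *
import cv2
s=sense();p,dw=capture("wrist");cv2.imwrite("pics/w4.png",p[:,:,::-1])
P=np.array([wpt(u,v,dw[v,u],s["position"],s["orientation"]) for v in range(384) for u in range(512) if dw[v,u]>0])
e=np.array([.9925,.1219]);f=np.array([-.1219,.9925])
def an(W,tag):
    q=W[:,:2]-[.6255,.1955];lx=-q@e;ly=q@f
    m=(lx>.02)&(lx<.12)&(abs(ly)<.06)&(W[:,2]>.05)&(W[:,2]<.14)
    if m.sum()<20: print(tag,m.sum());return
    A=np.c_[lx[m],ly[m],np.ones(m.sum())];z=W[m,2];k=np.ones(len(z),bool)
    for _ in range(4): co=np.linalg.lstsq(A[k],z[k],rcond=None)[0];k=abs(z-A@co)<.004
    b=(abs(lx-.18)<.012)&(abs(ly)<.035)&(W[:,2]>.04)
    print(tag,k.sum(),co,"deg",np.degrees(np.arctan(co[0])),"bar top z",np.percentile(W[b,2],90) if b.any() else None)
an(P,"wrist")
n="top"
for n in("top","side"):
    c=camera_params(n);K=np.array(c["intrinsics"]);Rm=np.array(c["R"]);t=np.array(c["t"])
    p2,d=capture(n);vs,us=np.mgrid[0:384,0:512];z=d
    W=(np.linalg.solve(K,np.stack([us*z,vs*z,z]).reshape(3,-1)).T-t)@Rm;an(W[z.ravel()>0],n)
    if n=="side":cv2.imwrite("pics/s4.png",cv2.resize(p2[100:340,150:400,::-1],None,fx=2.4,fy=2.4,interpolation=2))
E
```

```text
clock: 11.1
position: [0.4463, 0.173, 0.1369]
orientation: [179.8, -0.0, 97.1]
force: [-0.4, -0.3, 0.3]
gripper_width: 0.0335
clock: 11.6
position: [0.4422, 0.1716, 0.276]
orientation: [-179.1, 0.2, 97.1]
force: [1.6, -0.7, -0.2]
gripper_width: 0.0341
clock: 12.1
position: [0.3784, 0.1637, 0.3829]
orientation: [-179.8, 0.1, 97.1]
force: [0.8, 0.0, -0.4]
gripper_width: 0.0341Traceback (most recent call last):
  File "<stdin>", line 4, in <module>
  File "h.py", line 19, in wpt
    R,H,d,pos=wray(u,v,pos,o);X=d*z/d[2];return R@(H[:3,:3]@X+H[:3,3])+pos
              ~~~~^^^^^^^^^^^
  File "h.py", line 14, in wray
    c=camera_params("wrist");K=np.array(c["intrinsics"]);H=np.array(c["hand_eye"])
ValueError: time passes only in moves, steps and waits
```

```bash
python3 - <<'E'
from h import *
import cv2
e=np.array([.9925,.1219]);f=np.array([-.1219,.9925])
def an(W,tag):
    q=W[:,:2]-[.6255,.1955];lx=-q@e;ly=q@f
    m=(lx>.02)&(lx<.12)&(abs(ly)<.06)&(W[:,2]>.05)&(W[:,2]<.14)
    b=(abs(lx-.18)<.012)&(abs(ly)<.035)&(W[:,2]>.04)
    print(tag,m.sum(),"bar top z",np.percentile(W[b,2],90) if b.any() else None)
    if m.sum()<20: return
    A=np.c_[lx[m],ly[m],np.ones(m.sum())];z=W[m,2];k=np.ones(len(z),bool)
    for _ in range(4): co=np.linalg.lstsq(A[k],z[k],rcond=None)[0];k=abs(z-A@co)<.004
    print(k.sum(),co,"deg",np.degrees(np.arctan(co[0])))
for n in("top","side"):
    p2,d=capture(n);c=camera_params(n);K=np.array(c["intrinsics"]);Rm=np.array(c["R"]);t=np.array(c["t"])
    vs,us=np.mgrid[0:384,0:512];z=d
    W=(np.linalg.solve(K,np.stack([us*z,vs*z,z]).reshape(3,-1)).T-t)@Rm;an(W[z.ravel()>0],n)
    if n=="side":cv2.imwrite("pics/s4.png",cv2.resize(p2[100:340,150:400,::-1],None,fx=2.4,fy=2.4,interpolation=2))
E
```

```text
top 858 bar top z 0.39241325055950727
858 [-0.00016021  0.00748246  0.09140565] deg -0.009179188128437637
side 2582 bar top z 0.42352351832898233
2582 [-0.00118218  0.00056633  0.09184592] deg -0.06773377921793547
```

View pics/s4.png

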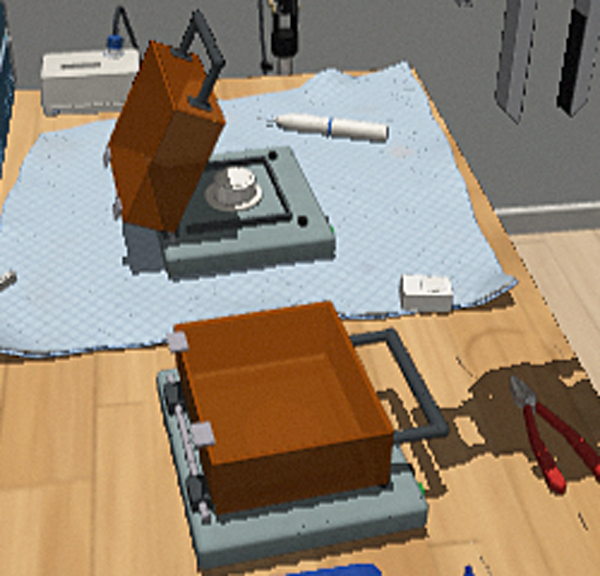

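The amber hood is closed: its roof is level within 0.1° and 92 mm above the bench, which matches 62 + 30 mm. The cap station (hood near 165,140) is still open, and the gripper is clear.

```bash
python3 -c "
from cell import *;print(sense()['force'],sense()['qd'].round(1));print(finish_job())"
```

```text
[ 0.17281997  0.20652597 -0.38802769] [-0.1  1.   0.5  0.   0.   0.1]
the job is handed in; nothing more can be done
None
```

The hood over the brass bushing is fully closed, and I handed the job in at about 12 s of the 45 s allowed. I passed over the lamp, gripped the front bar, guided the hood down its arc in the grip, pressed it onto its stops with up to 24 N, then let go and backed off.

**Last checks:**
- **Closed hood:** After release, the depth cameras showed the roof level within 0.1° and 92 mm above the bench, which matches the closed height.
- **Cap station:** Its hood still stands open in the side view, and nothing touched it.
- **Gripper:** It is clear of everything, with the force reading near zero.

**Checks that failed or were not made:**
- **Failed measurements:** One roof reading with the arm still in view gave no data, and one wrist-camera script stopped with an error. The readings above come from the top and side cameras instead.
- **Bar height:** The direct reading was unusable because the gripper blocked the view, so I did not check it separately.
- **Bushing:** I could not check it separately after closing because the amber hood hides it. It was on its pad before closing, and I felt no contact until the stops.

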